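# Unlock the bar-tool chest by its thumbwheels

## Task

Unlock the chest on the bar: roll its three thumbwheels, pressing them only gently, until the pips at the top read four, two, five from left to right, and only then slide the lock's bolt to the right, without forcing it, until it is fully open. Leave the bolt open and the code set, and do not disturb the things standing on and beside the chest.

Things in the scene. Friction and masses are not known exactly. Their poses are not given: they have to be found in the camera images.
- chest: wooden bar-tool chest, 150 (x) by 250 (y) by 62 mm high, fixed to the worktop; origin at the centre of its underside, x away from the robot, y to the left along the wheel row, z up. Front half: steel lock plate, top 60 mm up; three thumbwheels in a row along y, 46 mm apart, stand 13 mm proud of it, each between 3 mm ridges. Back half: the lid
- wheel_1 (a joint): plain aluminium thumbwheel, left one of the row; rad: 0 = one pip on top, +1.047 per further pip, six pips at 5.236; stops at -0.3 and 5.54. Grows as the wheel's top is rolled away from the robot (chest +x). No clicks; it stays where left. Smooth rim: roll it by pressing a fingertip on top and dragging along chest x, 24 mm per rad; needs about 2 N of drag
- wheel_2 (a joint): plain aluminium thumbwheel, middle of the row; rad: 0 = one pip on top, +1.047 per further pip, six pips at 5.236; stops at -0.3 and 5.54. Grows as the wheel's top is rolled away from the robot (chest +x). No clicks; it stays where left. Smooth rim: roll it by pressing a fingertip on top and dragging along chest x, 24 mm per rad; needs about 2 N of drag
- wheel_3 (a joint): plain aluminium thumbwheel, right one of the row; rad: 0 = one pip on top, +1.047 per further pip, six pips at 5.236; stops at -0.3 and 5.54. Grows as the wheel's top is rolled away from the robot (chest +x). No clicks; it stays where left. Smooth rim: roll it by pressing a fingertip on top and dragging along chest x, 24 mm per rad; needs about 2 N of drag
- wheel_1_top (a point): left wheel (48 mm diameter, 16 mm wide, axle along y): NOMINAL top of its rim, where the pips are read; fixed to the chest, 73 mm above its underside. The real rim top is up to 3 mm higher or lower, not measured. The wheel is sprung: it yields 0.25 mm per N, 10 mm at most; press with 5 to 9 N, never over 15 N
- wheel_2_top (a point): middle wheel (48 mm diameter, 16 mm wide, axle along y): NOMINAL top of its rim, where the pips are read; fixed to the chest, 73 mm above its underside. The real rim top is up to 3 mm higher or lower, not measured. The wheel is sprung: it yields 0.25 mm per N, 10 mm at most; press with 5 to 9 N, never over 15 N
- wheel_3_top (a point): right wheel (48 mm diameter, 16 mm wide, axle along y): NOMINAL top of its rim, where the pips are read; fixed to the chest, 73 mm above its underside. The real rim top is up to 3 mm higher or lower, not measured. The wheel is sprung: it yields 0.25 mm per N, 10 mm at most; press with 5 to 9 N, never over 15 N
- bolt (a joint): slide bolt at the right end of the lock plate; value in m, 0 = locked, 0.030 = fully open against its stop; grows as its knob slides right (chest -y). Friction 1.5 N; stays where left. Inside, its teeth meet the wheels after about 2 mm unless each is within about 0.1 rad of the code; do not force it (never over 20 N)
- bolt_knob (a point): centre of the bolt's steel knob, moving with it: 30 mm along chest x, 12 mm along y, 22 mm tall; knob top 94 mm and its underside 72 mm above the chest's underside, on a narrow 7 mm stem
- jigger_mid (a point): half-way up the loose steel double jigger beside the chest, 47 mm diameter, 94 mm tall
- glass_mid (a point): half-way up the loose shot glass beside the chest, 48 mm diameter, 61 mm tall
- lid_cork_mid (a point): half-way up a loose wine cork standing on the chest's lid, 23 mm diameter, 44 mm tall
- lid_candle_mid (a point): half-way up a loose tea light on the chest's lid, 38 mm diameter, 15 mm tall
Not all that is in view belongs to the job. What is shaped like the part that bears wheel_2 but pink, purple or yellow is not meant.

How it is judged:
On the way:
1. all three wheels show the code 4-2-5 while the bolt is still locked (value of joint wheel_1 between 2.982 and 3.302 rad and value of joint wheel_2 between 0.887 and 1.207 rad and value of joint wheel_3 between 4.029 and 4.349 rad and value of joint bolt below 0.008 m), for 0.2 s.
At the end, for the whole second after the job is handed in: The bolt is slid open by at least 26 of its 30 mm and at rest, and the wheels still read 4, 2, 5 from left to right (each within 0.25 rad) (value of joint bolt above 0.026 m and value of joint wheel_1 between 2.892 and 3.392 rad and value of joint wheel_2 between 0.797 and 1.297 rad and value of joint wheel_3 between 3.939 and 4.439 rad and velocity of joint bolt below 0.01 m/s); the robot touches nothing.
It fails at once if a wheel is pressed with more than 15 N (contact force between any of the arm, the fingers and wheel_1 above 15 N or contact force between any of the arm, the fingers and wheel_2 above 15 N or contact force between any of the arm, the fingers and wheel_3 above 15 N).
It fails at once if the bolt is forced against a wheel with more than 20 N (contact force between bolt and wheel_1 above 20 N or contact force between bolt and wheel_2 above 20 N or contact force between bolt and wheel_3 above 20 N).
It fails at once if a thing on or beside the chest is pushed more than 20 mm from its place (distance of any of jigger_mid, glass_mid, lid_cork_mid, lid_candle_mid from where it was at the start of the episode above 0.02 m).
It also fails if it takes over 64 s, if anything falls off the work surface, if the arm or the gripper's body presses on something with over 40 N, if the wrist force passes 120 N, or if a joint passes its speed limit or range.

## Robot

A 6-joint arm with a two-finger parallel gripper is mounted at the origin on a cart in front of the work surface, level with it; the furniture and walls round the work are solid. World frame = base frame: x ahead of the robot, y to its left, z up, the work surface at z = 0. Lengths are in m, angles in rad, forces in N, time in s.
With the tool pointing down it reaches from about 0.25 to 0.725 m from the base axis. Payload 9.7 kg.
Tool frame: the origin (TCP) lies on the centre line of the jaws, within the pads' length; the fingertips stand ahead of it and the grasp point (between the pads) is the TCP (bot.finger_overhang is the z of the fingertips in the tool frame, in m); z points along the fingers, y is the line along which they close (so a half turn about z gives the same grasp; the last joint's range is limited). The gripper opens to 85 mm and grips with 20 to 120 N. Pads are 22 mm wide; open, the fingers measure 114 mm over their backs; the gripper's body (76 mm by 85 mm) begins 54 mm behind the grasp point. The pads swing forward as they close: fully open they stand 13 mm farther back than shut.
Start: joints at [-1.188, 0.087, 0.176, 1.66, 0, 1.571], TCP at [0.205, -0.51, 0.25] pointing down, gripper open.
Joint ranges: [-3.13, 3.13], [-0.85, 1.81], [-1.15, 1.24], [-2.2, 2.28], [-1.44, 1.52], [-3.14, 3.14]. Speed limits (rad/s): [2.22, 2.22, 2.57, 3.14, 3.14, 3.14].

## Interface

Orientations are given as a unit quaternion [w, x, y, z].
In Python, from bench import telemetry, viewer, bot, spotter gives the robot as it stands.
- The arm moves only by the tool send_rows, never from a script. Its argument "targets" is a list that holds one entry, the list of rows, each a list of 7 numbers: the shift along the world's x, y, z in units of 50 mm (1.0 is 50 mm), then the turn, a rotation vector about the world's x, y, z in units of 8 degrees (1.0 is 8 degrees), then the opening, from 0 (shut) to 1 (fully open). A call has 1 to 10 rows; each row is the pose to reach, as a shift and turn from the pose commanded when the call began; what a row does not reach only later rows make up. A row lasts 1/8 s, in which the tool goes at most 62.5 mm and 10.7 degrees, less where a joint would pass 70% of its speed; a pose out of reach is approached as far as the arm can. A call with a gripper value outside its range is refused whole. The fingers move at their own pace and stop on an object; the grip force is fixed at half the most. Time passes only in rows, so rows that repeat a pose let the fingers close. It gives the time, the measured TCP pose, the force, the opening and the grip force at its end, in the units of the state.
- telemetry.observe(): the state, without advancing time (a new reading comes with each control period).
- viewer.capture(name): name is "scene" or "top"; returns a dict with "image" (384x512x3 uint8, red, green, blue), "K" (3x3 intrinsics, pixels), "cam_to_world" (4x4, takes a point from camera to world coordinates). Camera axes: x right, y down, z forward; pixel columns grow to the right and rows downward; lengths in m; the calibration is good to about 2 mm. A picture is of the moment at which its call begins. There is no depth.
- bot.finish_job(): hands the job in; it is judged then, once.
Trained networks look in the newest picture that a camera, given by its name, has taken for a name from the list of things; names that differ only in an ending like _2 or _b are one class to them, and where a whole thing is asked for, a point or a joint stands for the part that bears it (a point fixed in the world has none). Each returns a list of dicts, best first, with "score" (0 to 1); they miss things now and then, are a little off and sometimes report something else, mostly with a low value. They report only what shows in the picture. A call takes as long as a camera call. They do not tell look-alikes from the thing itself.
- spotter.trace(camera, thing): "mask" (384x512 bool, what is visible of it) and "box" ([left, top, width, height] in pixels, round what is visible of it).
The state is a dict: "clock": time; "qpos": joint angles; "dq": joint speeds; "tau": joint torques, N m; "tool_pos": TCP position; "ee_rot": TCP orientation; "ft_force": force on the tool from outside, world axes, zero at the start; "torque": the same for the moment, N m; "opening": finger opening in m; "grip_force": force on a finger pad.
Only numpy, scipy, OpenCV 4.12 (cv2) and the standard library are available. Lean on these libraries where they do the work, as an engineer would, in place of code of your own. Each camera call takes 0.05 s, during which the arm holds its last target. There are 200 camera calls.

## Working session

There is one attempt and no reset: what is moved stays moved. The work goes in short steps, Python scripts to look and compute and a tool call to move; the robot and the scene stay as the last step left them, time stands still between calls to the robot, and variables do not carry over. Pictures are saved under pics/ and viewed, at most 10 in all, crops included, and the job is handed in when it is done.

Besides the shell and the picture viewer there is one more tool, called after "Emit:" in YAML: its name, and indented under it one key for each argument. send_rows: Moves the arm, as the interface text tells. Its arguments: {"type":"object","properties":{"targets":{"type":"array"}},"required":["targets"]}

```bash
mkdir -p pics; ls; cat > h.py <<'E'
import numpy as np,cv2
from bench import telemetry, viewer, bot, spotter
def cap(n,f=None):
    c=viewer.capture(n)
    if f: cv2.imwrite('pics/'+f,cv2.cvtColor(c['image'],cv2.COLOR_RGB2BGR))
    return c
def ray(c,u,v):
    T=np.array(c['cam_to_world']);d=T[:3,:3]@np.linalg.inv(c['K'])@[u,v,1];return T[:3,3],d
def atz(c,u,v,z):
    o,d=ray(c,u,v);return o+d*(z-o[2])/d[2]
def proj(c,p):
    T=np.linalg.inv(np.array(c['cam_to_world']));q=np.array(c['K'])@(T[:3,:3]@p+T[:3,3]);return q[:2]/q[2]
E
python3 - <<'E'
from h import *
s=telemetry.observe();print(s, bot.finger_overhang)
a=cap('scene','s0.png');b=cap('top','t0.png')
for c,n in((a,'scene'),(b,'top')):
    print(n,np.round(c['K'],1).tolist(),np.round(c['cam_to_world'],3).tolist())
    for t in['chest','wheel_1','bolt_knob','jigger_mid','glass_mid','lid_cork_mid','lid_candle_mid']:
        for r in spotter.trace(n,t)[:5]:
            ys,xs=np.nonzero(r['mask']);print(t,round(r['score'],2),np.round(r['box']),xs.mean().round(1),ys.mean().round(1))
E
```

```text
pics
{'clock': 0.0, 'qpos': array([-1.18802563e+00,  8.74623349e-02,  1.75079435e-01,  1.65978755e+00,
        2.45356878e-06,  1.57077369e+00]), 'dq': array([-0.00057267, -0.00017978,  0.00098387, -0.0014056 , -0.00105116,
       -0.00033766]), 'tau': array([ 7.02972702e-04, -5.20388246e+01,  4.64807081e+01,  1.61281053e-02,
        4.41179679e-05,  1.13036083e-05]), 'tool_pos': array([ 0.20534032, -0.50999708,  0.24955374]), 'ee_rot': array([-6.74750291e-04,  9.81739273e-01,  1.90230199e-01, -1.29479943e-04]), 'ft_force': array([ 0.41126259, -0.36649884, -0.35004256]), 'torque': array([ 0.02562211,  0.03677185, -0.01753624]), 'grip_force': 0.0, 'opening': 0.08539450185093521} 0.019
scene [[375.0, 0.0, 257.5], [0.0, 375.0, 193.5], [0.0, 0.0, 1.0]] [[-0.862, -0.332, 0.383, 0.135], [-0.507, 0.543, -0.67, 0.613], [0.015, -0.771, -0.636, 0.633], [0.0, 0.0, 0.0, 1.0]]
chest 0.96 [199. 156.  95. 100.] 248.5 207.0
wheel_1 0.82 [272. 240.  25.  23.] 285.0 250.8
wheel_1 0.69 [239. 259.  24.  21.] 250.5 269.5
wheel_1 0.68 [242. 213.  19.   8.] 251.4 217.3
wheel_1 0.59 [259. 189.  16.  12.] 26
[... 171 characters left out ...]
1 [214. 192.  11.  25.] 219.7 204.0
lid_candle_mid 0.75 [224. 174.  17.  17.] 234.1 182.9
top [[492.0, 0.0, 256.6], [0.0, 492.0, 196.0], [0.0, 0.0, 1.0]] [[0.015, -0.99, 0.138, 0.287], [-0.999, -0.011, 0.03, 0.01], [-0.028, -0.139, -0.99, 1.264], [0.0, 0.0, 0.0, 1.0]]
chest 0.94 [215. 144. 108.  75.] 270.1 181.0
wheel_1 0.7 [220. 232.  12.  20.] 224.5 241.0
wheel_1 0.67 [268. 184.  11.  19.] 273.4 193.3
wheel_1 0.59 [274. 232.   1.  18.] 275.3 240.0
wheel_1 0.57 [232. 192.  10.  15.] 236.7 199.3
wheel_1 0.54 [251. 191.   9.  13.] 254.7 195.8
jigger_mid 0.65 [339. 149.  24.  26.] 351.8 163.5
glass_mid 0.86 [175. 175.  20.  17.] 186.5 183.7
lid_candle_mid 0.57 [262. 152.  15.  15.] 268.9 160.4
```

```bash
python3 - <<'E'
import cv2
a=cv2.imread('pics/s0.png')[120:290,170:340];b=cv2.imread('pics/t0.png')[120:270,160:380]
cv2.imwrite('pics/s0c.png',cv2.resize(a,None,fx=3.5,fy=3.5,interpolation=3))
cv2.imwrite('pics/t0c.png',cv2.resize(b,None,fx=3.6,fy=3.6,interpolation=3))
E
```

```text
(no output)
```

View pics/s0c.png

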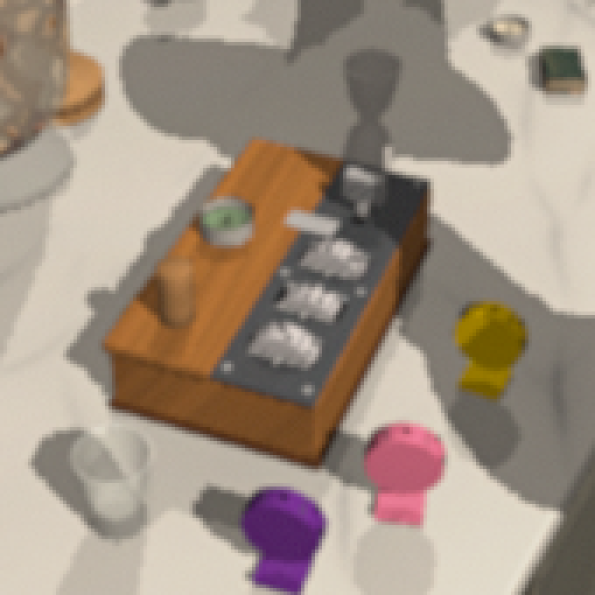

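View pics/t0c.png

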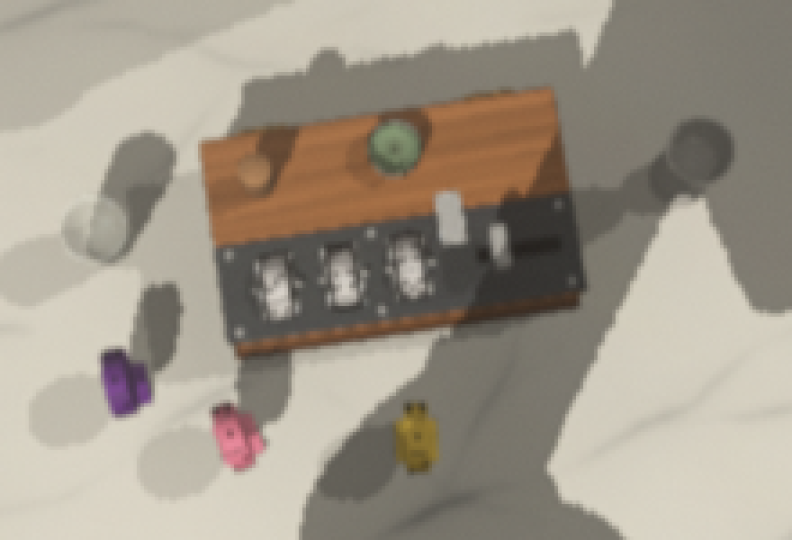

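The scene crop shows the chest with three wheels at about (285,345), (310,300) and (335,258), and the knob at (362,185). The top crop has the wheels at about (275,287), (343,278) and (410,268), the knob at (498,243), and pink, purple and yellow decoys in front. Next I fit the chest pose and enlarge the wheels.

```bash
cat > fit.py <<'E'
from h import *
from scipy.optimize import minimize
cs={};ims={}
for n in('scene','top'):
    L=[viewer.capture(n) for _ in range(8)]
    cs[n]=L[0]; ims[n]=np.mean([l['image'] for l in L],0)
    cs[n]['mask']=spotter.trace(n,'chest')[0]['mask']
def W(p,q):
    x,y,a=p;c,s=np.cos(a),np.sin(a);return np.array([x+c*q[0]-s*q[1],y+s*q[0]+c*q[1],q[2]])
def cost(p,names=('scene','top')):
    t=0
    for n in names:
        c=cs[n];P=np.array([proj(c,W(p,(i*.075,j*.125,k*.062))) for i in(-1,1) for j in(-1,1) for k in(0,1)])
        m=np.zeros((384*8,512*8),np.uint8);cv2.fillConvexPoly(m,cv2.convexHull(((P+.5)*8).astype(np.int32)),1)
        m=cv2.resize(m.astype(np.float32),(512,384),interpolation=cv2.INTER_AREA)
        k=c['mask'].astype(float)
        t+=1-(np.minimum(m,k)).sum()/np.maximum(m,k).sum()
    return t
c=cs['top'];g=atz(c,268,180,.03)
p0=[g[0],g[1],.15]
for nm in(('top',),('scene',),('scene','top')):
    r=minimize(cost,p0,args=(nm,),method='Nelder-Mead',options=dict(initial_simplex=[p0,np.add(p0,[.02,0,0]),np.add(p0,[0,.02,0]),np.add(p0,[0,0,.1])]))
    print(nm,r.x.round(4),r.fun)
p=r.x;np.save('p.npy',p)
for n in cs:
    print(n,[proj(cs[n],W(p,(x,y,.073))).round(1).tolist() for x in(-.0375,) for y in(.1,.05,0,-.05,-.1)])
    for t in('wheel_1','bolt_knob'):
        for rr in spotter.trace(n,t):
            ys,xs=np.nonzero(rr['mask']);w=atz(cs[n],xs.mean(),ys.mean(),.068 if t[0]=='w' else .083)-[p[0],p[1],0]
            cc,ss=np.cos(p[2]),np.sin(p[2]);print(n,t,round(rr['score'],2),'chest frame',np.round([cc*w[0]+ss*w[1],-ss*w[0]+cc*w[1]],4))
np.savez('ims.npz',**ims)
a=ims['scene'][184:226,238:274]; b=ims['top'][182:208,228:280]
def en(x,f):
    x=cv2.resize(x.astype(np.float32),None,fx=f,fy=f,interpolation=cv2.INTER_CUBIC);return np.clip(x,0,255).astype(np.uint8)[:,:,::-1]
cv2.imwrite('pics/w_s.png',en(a,14)); cv2.imwrite('pics/w_t.png',en(b,15))
E
python3 fit.py
```

```text
('top',) [0.4964 0.0182 0.1637] 0.12355158867592198
('scene',) [0.4964 0.0145 0.1704] 0.1730141543895427
('scene', 'top') [0.4963 0.0173 0.1669] 0.3021968602363311
scene [[249.0, 219.5], [257.3, 205.4], [264.8, 192.4], [271.8, 180.4], [278.3, 169.3]]
scene wheel_1 0.8 chest frame [-0.1561  0.0324]
scene wheel_1 0.7 chest frame [-0.0388  0.0863]
scene wheel_1 0.68 chest frame [-0.036   0.0427]
scene wheel_1 0.68 chest frame [-0.1367  0.151 ]
scene wheel_1 0.61 chest frame [-0.0889  0.2207]
top [[230.7, 200.0], [250.9, 196.9], [271.1, 193.7], [291.3, 190.6], [311.5, 187.5]]
top wheel_1 0.5 chest frame [-0.0839  0.2017]
top wheel_1 0.4 chest frame [-0.0352  0.0857]
```

View pics/w_s.png

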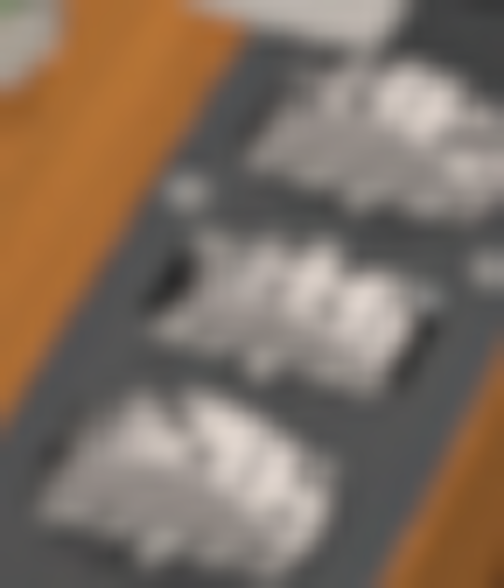

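View pics/w_t.png

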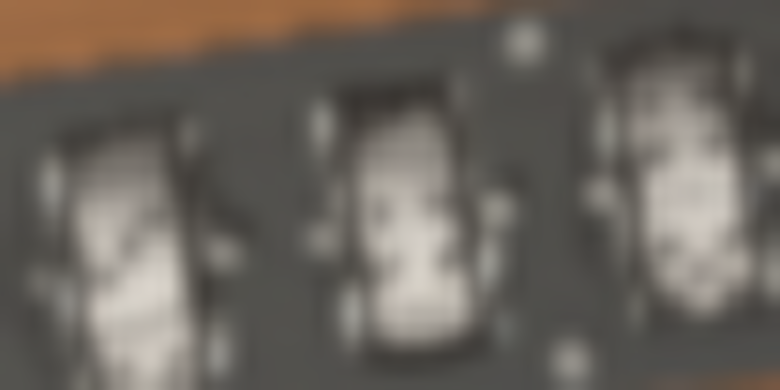

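The enlarged crops show partly readable pips: wheel 1 looks like a diagonal pair, wheel 2 like four, and wheel 3 sits between two faces. I'll unroll the rims using the geometry.

```bash
cat > unroll.py <<'E'
from h import *
import sys
p=np.load('p.npy')
def W(q):
    x,y,a=p;c,s=np.cos(a),np.sin(a);return np.array([x+c*q[0]-s*q[1],y+s*q[0]+c*q[1],q[2]])
XW=-.0375;YW=[.0855,.0395,-.0065]
def strip(c,im,y0,x0=XW,z0=.049):
    ph=np.radians(np.linspace(75,-75,151));yy=np.linspace(.010,-.010,81)
    m=np.array([[proj(c,W((x0+.024*np.sin(a),y0+y,z0+.024*np.cos(a)))) for y in yy] for a in ph]).astype(np.float32)
    return cv2.remap(im.astype(np.float32),m[...,0],m[...,1],cv2.INTER_CUBIC)
if __name__=='__main__':
    rows=[]
    for n in('scene','top'):
        c=viewer.capture(n);im=np.load('ims.npz')[n] if len(sys.argv)<3 else c['image']
        r=[]
        for y in YW:
            s=np.clip(strip(c,im,y)*(1.0),0,255).astype(np.uint8)
            s=cv2.cvtColor(s,cv2.COLOR_RGB2GRAY);s=cv2.createCLAHE(3,(2,2)).apply(s)
            s=cv2.resize(s,(120,290),interpolation=3)
            s=cv2.cvtColor(s,cv2.COLOR_GRAY2BGR)
            for d in(-60,-30,0,30,60):
                v=int((75-d)/150*290);cv2.line(s,(0,v),(6 if d else 120,v),(0,0,255),1)
            r+=[s,np.zeros((290,10,3),np.uint8)]
        rows.append(np.hstack(r))
    cv2.imwrite('pics/'+sys.argv[1],np.hstack(rows))
E
python3 unroll.py u0.png
```

```text
(no output)
```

View pics/u0.png

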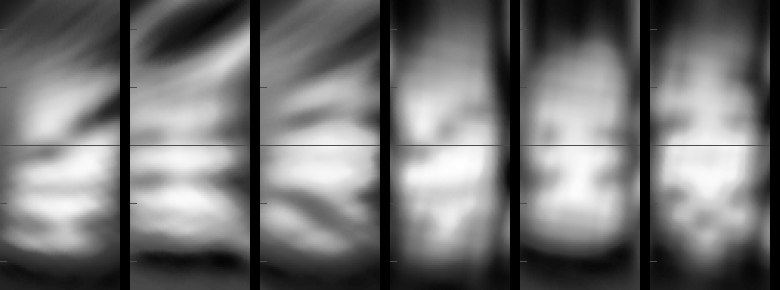

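```bash
cat > read.py <<'E'
from unroll import *
import itertools
D={1:[(0,0)],2:[(1,-1),(-1,1)],3:[(1,-1),(0,0),(-1,1)],4:[(1,1),(1,-1),(-1,1),(-1,-1)],5:[(1,1),(1,-1),(-1,1),(-1,-1),(0,0)],6:[(1,1),(1,-1),(-1,1),(-1,-1),(1,0),(-1,0)]}
def prep(c,im,y0,du,dv,lim=(-50,50)):
    ph=np.radians(np.arange(lim[0],lim[1]+1,2.));yy=np.linspace(-.0062,.0062,13)
    m=np.array([[proj(c,W((XW+.024*np.sin(a),y0+y,.049+.024*np.cos(a)))) for y in yy] for a in ph])
    g=cv2.cvtColor(im.astype(np.float32),cv2.COLOR_RGB2GRAY)
    s=cv2.remap(g,(m[...,0]+du).astype(np.float32),(m[...,1]+dv).astype(np.float32),cv2.INTER_CUBIC)
    A,Y=np.meshgrid(ph,yy,indexing='ij')
    # local blur: jacobian px per mm
    Ja=np.gradient(m,axis=0)/(np.radians(2)*.024);Jy=np.gradient(m,axis=1)/(yy[1]-yy[0])
    B=np.stack([np.ones_like(A),A,A**2,A**3,A**4,Y,Y**2,A*Y],-1).reshape(-1,8)
    B=B/np.abs(B).max(0);Q,_=np.linalg.qr(B);v=s.ravel();v=v-Q@(Q.T@v)
    return A,Y,Ja,Jy,Q,v/np.linalg.norm(v)
def pat(th,A,Y,Ja,Jy,d,e,mir,r=.0014):
    o=np.zeros_like(A)
    for k in range(1,7):
        a0=th-(k-1)*np.pi/3
        if abs(a0)>1.5: continue
        for i,j in D[k]:
            if k==6 and mir[1]: i,j=j,i
            da=(A-a0)*.024-i*d;dy=Y-j*e*mir[0]
            px=Ja*da[...,None]+Jy*dy[...,None]   # px displacement
            sx=.6  # px blur
            o-=np.exp(-.5*(px**2).sum(-1)/(sx**2+ (r*np.sqrt(abs(np.cross(Ja,Jy)))/1.0)**2))
    return o
ths=np.arange(-.3,5.56,.03)
def run(cs,ims,wheels=(0,1,2),ths=ths,ds=(.003,.004,.005),es=(.0035,.0045),mirs=((1,0),(-1,0),(1,1),(-1,1))):
    for w in wheels:
        best={}
        sh=np.arange(-1.2,1.3,.6)
        tot=None
        for mir in mirs:
          for d in ds:
            for e in es:
              sc=0
              for n in cs:
                P=[prep(cs[n],ims[n],YW[w],du,dv) for du in sh for dv in sh]
                A,Y,Ja,Jy,Q,_=P[0];V=np.array([q[5] for q in P])
                T=np.array([pat(t,A,Y,Ja,Jy,d,e,mir).ravel() for t in ths]);T-=(T@Q)@Q.T;T/=np.linalg.norm(T,axis=1)[:,None]
                C=(T@V.T).max(1);best.setdefault((n),[]).append((C.max(),ths[C.argmax()],mir,d,e));sc=sc+C
              best.setdefault('both',[]).append((sc.max()/2,ths[sc.argmax()],mir,d,e))
              tot=sc if tot is None else np.maximum(tot,sc)
        pk=[i for i in range(1,len(ths)-1) if tot[i]>=tot[i-1] and tot[i]>=tot[i+1]];pk=sorted(pk,key=lambda i:-tot[i])[:4]
        print('wheel',w+1,{k:max(v) for k,v in best.items()},'peaks',[(round(ths[i],2),round(tot[i]/2,3)) for i in pk])
if __name__=='__main__':
    import warnings;warnings.filterwarnings('ignore')
    cs={n:viewer.capture(n) for n in('scene','top')}
    ims=dict(np.load('ims.npz')) if len(sys.argv)<2 else {n:cs[n]['image'] for n in cs}
    run(cs,ims)
E
time timeout 500 python3 read.py
```

```text
wheel 1 {'scene': (np.float64(0.8579287106545358), np.float64(2.039999999999998), (1, 1), 0.004, 0.0045), 'top': (np.float64(0.8031177334215285), np.float64(2.159999999999998), (1, 1), 0.004, 0.0045), 'both': (np.float64(0.8250748881469929), np.float64(2.069999999999998), (1, 1), 0.004, 0.0045)} peaks [(np.float64(2.07), np.float64(0.825)), (np.float64(2.13), np.float64(0.816)), (np.float64(2.22), np.float64(0.806)), (np.float64(2.28), np.float64(0.77))]
wheel 2 {'scene': (np.float64(0.7363526665298543), np.float64(2.999999999999997), (1, 1), 0.005, 0.0045), 'top': (np.float64(0.757430635816246), np.float64(2.909999999999997), (1, 1), 0.005, 0.0045), 'both': (np.float64(0.7221619412052962), np.float64(3.029999999999997), (1, 1), 0.005, 0.0045)} peaks [(np.float64(3.03), np.float64(0.722)), (np.float64(3.18), np.float64(0.66)), (np.float64(0.81), np.float64(0.601)), (np.float64(2.73), np.float64(0.575))]
wheel 3 {'scene': (np.float64(0.765411867770358), np.float64(3.3899999999999966), (-1, 1), 0.005, 0.0045), 'top': (np.float64(0.7608393504464754), np.float64(3.5999999999999965), (1, 1), 0.005, 0.0045), 'both': (np.float64(0.7589072569385569), np.float64(3.3899999999999966), (1, 1), 0.004, 0.0045)} peaks [(np.float64(3.39), np.float64(0.759)), (np.float64(3.48), np.float64(0.744)), (np.float64(3.54), np.float64(0.724)), (np.float64(3.6), np.float64(0.678))]
real	2m27.445s
user	3m22.834s
sys	0m10.979s
```

Both cameras agree on about 2.1, 3.0 and 3.45 rad (faces 3, 4, and between 4 and 5), which matches the pictures. The drags needed are therefore about +25, −47 and +18 mm. I'll move above wheel 1 with the gripper shut.

Emit:
send_rows:
  targets:
    - [[4.56,12.07,-1.0,0,0,9.7,0],[4.56,12.07,-1.0,0,0,9.7,0],[4.56,12.07,-1.0,0,0,9.7,0],[4.56,12.07,-1.0,0,0,9.7,0],[4.56,12.07,-1.0,0,0,9.7,0],[4.56,12.07,-1.0,0,0,9.7,0],[4.56,12.07,-1.0,0,0,9.7,0],[4.56,12.07,-1.0,0,0,9.7,0],[4.56,12.07,-1.0,0,0,9.7,0],[4.56,12.07,-1.0,0,0,9.7,0]]

```text
clock: 3.35
tool_pos: [0.426, 0.075, 0.2022]
ee_rot: [0.0, 0.646, 0.764, 0.0]
ft_force: [0.5, -0.6, -0.7]
opening: 0.0001
grip_force: 0.0
```

```bash
python3 - <<'E'
from h import *
from scipy.spatial.transform import Rotation as R
s=telemetry.observe();print(s['clock'],s['tool_pos'],s['ft_force'],s['opening'],s['qpos'].round(3))
q=s['ee_rot'];M=R.from_quat([*q[1:],q[0]]).as_matrix();print(M.round(3),np.arctan2(M[1,1],M[0,1]))
E
```

```text
3.35 [0.42601898 0.07495585 0.20216493] [ 0.46489401 -0.63335116 -0.65762547] 6.970542310626694e-05 [ 0.174 -0.207 -0.197  1.58  -0.     1.578]
[[-0.166  0.986  0.001]
 [ 0.986  0.166  0.   ]
 [-0.     0.001 -1.   ]] 0.1667984767461381
```

Emit:
send_rows:
  targets:
    - [[0,0,-1.0,0,0,0,0],[0,0,-1.0,0,0,0,0]]

```text
clock: 3.6
tool_pos: [0.4237, 0.073, 0.1491]
ee_rot: [-0.002, 0.645, 0.764, -0.002]
ft_force: [-0.9, -0.6, 0.9]
opening: 0.0001
grip_force: 0.0
```

Emit:
send_rows:
  targets:
    - [[0.18,0.41,-0.5,0,0,0,0],[0.18,0.41,-1.04,0,0,0,0],[0.18,0.41,-1.04,0,0,0,0]]

```text
clock: 3.98
tool_pos: [0.4343, 0.0924, 0.1004]
ee_rot: [-0.0, 0.646, 0.763, -0.001]
ft_force: [0.3, 0.4, -0.6]
opening: -0.0002
grip_force: 0.0
```

Emit:
send_rows:
  targets:
    - [[0,0,-0.08,0,0,0,0],[0,0,-0.1,0,0,0,0],[0,0,-0.1,0,0,0,0]]

```text
clock: 4.35
tool_pos: [0.435, 0.0931, 0.0958]
ee_rot: [0.0, 0.646, 0.763, 0.0]
ft_force: [1.0, 0.0, -0.7]
opening: 0.0002
grip_force: 0.0
```

Emit:
send_rows:
  targets:
    - [[0,0,-0.02,0,0,0,0],[0,0,-0.04,0,0,0,0],[0,0,-0.04,0,0,0,0]]

```text
clock: 4.72
tool_pos: [0.4347, 0.0932, 0.093]
ee_rot: [0.0, 0.646, 0.763, -0.0]
ft_force: [0.4, 0.2, 1.4]
opening: 0.0
grip_force: 0.2
```

Emit:
send_rows:
  targets:
    - [[0,0,-0.02,0,0,0,0],[0,0,-0.04,0,0,0,0],[0,0,-0.04,0,0,0,0]]

```text
clock: 5.1
tool_pos: [0.4348, 0.0933, 0.0914]
ee_rot: [0.0, 0.646, 0.763, 0.0]
ft_force: [-1.7, -0.2, 5.4]
opening: -0.0
grip_force: 2.8
```

Emit:
send_rows:
  targets:
    - [[0.06,0.01,-0.005,0,0,0,0],[0.12,0.02,-0.005,0,0,0,0],[0.18,0.03,-0.005,0,0,0,0],[0.24,0.04,-0.005,0,0,0,0],[0.24,0.04,-0.005,0,0,0,0]]

```text
clock: 5.72
tool_pos: [0.4472, 0.0954, 0.0916]
ee_rot: [0.0, 0.646, 0.763, 0.001]
ft_force: [-2.0, 0.2, 9.4]
opening: -0.0001
grip_force: 4.2
```

Emit:
send_rows:
  targets:
    - [[0.06,0.01,0.01,0,0,0,0],[0.12,0.02,0.01,0,0,0,0],[0.18,0.03,0.01,0,0,0,0],[0.24,0.04,0.01,0,0,0,0],[0.24,0.04,0.01,0,0,0,0]]

```text
clock: 6.35
tool_pos: [0.4591, 0.0974, 0.0917]
ee_rot: [0.0, 0.646, 0.763, 0.0]
ft_force: [1.1, 1.1, 5.4]
opening: -0.0001
grip_force: 2.5
```

```bash
sed -i 's/range(1,7)/range(1,7)/; s/run(cs,ims)$/run(cs,ims,wheels=eval(sys.argv[2]) if len(sys.argv)>2 else (0,1,2),ds=(.004,.005),es=(.0045,),mirs=((1,1),))/' read.py; python3 read.py now '(0,1,2)'
```

```text
wheel 1 {'scene': (np.float64(0.652851084668665), np.float64(1.0799999999999985), (1, 1), 0.005, 0.0045), 'top': (np.float64(0.40522982149445974), np.float64(3.4499999999999966), (1, 1), 0.004, 0.0045), 'both': (np.float64(0.40261859919766907), np.float64(1.2599999999999985), (1, 1), 0.005, 0.0045)} peaks [(np.float64(1.26), np.float64(0.403)), (np.float64(3.42), np.float64(0.389)), (np.float64(1.08), np.float64(0.387)), (np.float64(3.36), np.float64(0.385))]
wheel 2 {'scene': (np.float64(0.6707398615280955), np.float64(3.149999999999997), (1, 1), 0.005, 0.0045), 'top': (np.float64(0.5870381046336263), np.float64(0.5999999999999992), (1, 1), 0.005, 0.0045), 'both': (np.float64(0.4575094283022304), np.float64(3.179999999999997), (1, 1), 0.005, 0.0045)} peaks [(np.float64(3.18), np.float64(0.458)), (np.float64(0.45), np.float64(0.454)), (np.float64(5.49), np.float64(0.452)), (np.float64(5.43), np.float64(0.451))]
wheel 3 {'scene': (np.float64(0.648073545431795), np.float64(3.929999999999996), (1, 1), 0.004, 0.0045), 'top': (np.float64(0.7569277077105191), np.float64(3.5999999999999965), (1, 1), 0.005, 0.0045), 'both': (np.float64(0.5484601762895622), np.float64(3.4799999999999964), (1, 1), 0.004, 0.0045)} peaks [(np.float64(3.48), np.float64(0.548)), (np.float64(3.54), np.float64(0.542)), (np.float64(2.52), np.float64(0.541)), (np.float64(3.6), np.float64(0.515))]
```

Emit:
send_rows:
  targets:
    - [[0,0,0.3,0,0,0,0],[0.1,-0.4,0.3,0,0,0,0],[0.11,-0.91,0.3,0,0,0,0],[0.11,-0.91,0.15,0,0,0,0],[0.11,-0.91,0.07,0,0,0,0],[0.11,-0.91,0.07,0,0,0,0]]

```text
clock: 7.2
tool_pos: [0.4638, 0.0523, 0.0943]
ee_rot: [-0.0, 0.646, 0.764, -0.0]
ft_force: [0.7, -0.5, 0.1]
opening: 0.0001
grip_force: 0.0
```

Emit:
send_rows:
  targets:
    - [[0,0,-0.02,0,0,0,0],[0,0,-0.03,0,0,0,0],[0,0,-0.03,0,0,0,0]]

```text
clock: 7.58
tool_pos: [0.4642, 0.0519, 0.0933]
ee_rot: [0.0, 0.646, 0.764, 0.0]
ft_force: [-0.1, -0.1, -0.1]
opening: 0.0001
grip_force: 0.0
```

Emit:
send_rows:
  targets:
    - [[0,0,-0.02,0,0,0,0],[0,0,-0.04,0,0,0,0],[0,0,-0.04,0,0,0,0]]

```text
clock: 7.95
tool_pos: [0.4641, 0.0517, 0.0911]
ee_rot: [-0.0, 0.646, 0.763, -0.0]
ft_force: [-0.2, -0.3, -0.0]
opening: -0.0001
grip_force: 0.0
```

Emit:
send_rows:
  targets:
    - [[0,0,-0.02,0,0,0,0],[0,0,-0.03,0,0,0,0],[0,0,-0.03,0,0,0,0]]

```text
clock: 8.32
tool_pos: [0.4641, 0.0517, 0.0897]
ee_rot: [-0.0, 0.646, 0.763, -0.0]
ft_force: [0.0, 1.0, 0.4]
opening: -0.0002
grip_force: 0.0
```

Emit:
send_rows:
  targets:
    - [[0,0,-0.02,0,0,0,0],[0,0,-0.03,0,0,0,0],[0,0,-0.03,0,0,0,0]]

```text
clock: 8.7
tool_pos: [0.4643, 0.0517, 0.0884]
ee_rot: [0.0, 0.646, 0.763, 0.0]
ft_force: [-0.4, 0.1, 1.8]
opening: -0.0
grip_force: 0.9
```

Emit:
send_rows:
  targets:
    - [[0,0,-0.02,0,0,0,0],[0,0,-0.02,0,0,0,0]]

```text
clock: 8.95
tool_pos: [0.4643, 0.0517, 0.0875]
ee_rot: [0.0, 0.646, 0.763, 0.0]
ft_force: [-0.8, -0.2, 4.4]
opening: 0.0001
grip_force: 2.4
```

Emit:
send_rows:
  targets:
    - [[-0.05,-0.01,-0.01,0,0,0,0],[-0.11,-0.02,-0.01,0,0,0,0],[-0.17,-0.03,-0.01,0,0,0,0],[-0.23,-0.04,-0.01,0,0,0,0],[-0.23,-0.04,-0.01,0,0,0,0]]

```text
clock: 9.57
tool_pos: [0.4533, 0.0498, 0.0875]
ee_rot: [0.001, 0.646, 0.763, 0.001]
ft_force: [0.5, 0.5, 5.6]
opening: -0.0001
grip_force: 3.1
```

Emit:
send_rows:
  targets:
    - [[-0.06,-0.01,0,0,0,0,0],[-0.12,-0.02,0,0,0,0,0],[-0.18,-0.03,-0.005,0,0,0,0],[-0.24,-0.04,-0.01,0,0,0,0],[-0.24,-0.04,-0.01,0,0,0,0]]

```text
clock: 10.2
tool_pos: [0.4408, 0.0477, 0.0865]
ee_rot: [0.0, 0.646, 0.763, 0.0]
ft_force: [0.3, 0.3, 3.8]
opening: 0.0
grip_force: 2.0
```

Emit:
send_rows:
  targets:
    - [[0,0,0.16,0,0,0,0],[0.24,0.04,0.16,0,0,0,0],[0.47,0.08,0.16,0,0,0,0],[0.47,0.08,0.06,0,0,0,0],[0.47,0.08,0.03,0,0,0,0],[0.47,0.08,0.01,0,0,0,0],[0.47,0.08,0.01,0,0,0,0]]

```text
clock: 11.08
tool_pos: [0.4645, 0.0518, 0.0873]
ee_rot: [0.0, 0.646, 0.763, 0.001]
ft_force: [2.5, 0.9, 5.9]
opening: -0.0005
grip_force: 2.7
```

Emit:
send_rows:
  targets:
    - [[-0.06,-0.01,-0.005,0,0,0,0],[-0.12,-0.02,-0.005,0,0,0,0],[-0.18,-0.03,-0.005,0,0,0,0],[-0.24,-0.04,-0.005,0,0,0,0],[-0.3,-0.05,-0.005,0,0,0,0],[-0.36,-0.06,-0.005,0,0,0,0],[-0.42,-0.07,-0.015,0,0,0,0],[-0.46,-0.077,-0.015,0,0,0,0],[-0.46,-0.077,-0.015,0,0,0,0]]

```text
clock: 12.2
tool_pos: [0.441, 0.0478, 0.0864]
ee_rot: [0.0, 0.646, 0.763, 0.0]
ft_force: [0.2, 0.4, 5.0]
opening: -0.0002
grip_force: 2.4
```

Emit:
send_rows:
  targets:
    - [[0,0,0.3,0,0,0,0],[0.1,-0.4,0.35,0,0,0,0],[0.21,-0.89,0.35,0,0,0,0],[0.21,-0.89,0.25,0,0,0,0],[0.21,-0.89,0.17,0,0,0,0],[0.21,-0.89,0.17,0,0,0,0]]

```text
clock: 12.95
tool_pos: [0.4512, 0.0039, 0.094]
ee_rot: [-0.0, 0.646, 0.764, -0.0]
ft_force: [0.3, 0.1, -0.3]
opening: 0.0002
grip_force: 0.0
```

Emit:
send_rows:
  targets:
    - [[0,0,-0.02,0,0,0,0],[0,0,-0.03,0,0,0,0],[0,0,-0.03,0,0,0,0]]

```text
clock: 13.32
tool_pos: [0.4517, 0.0036, 0.0931]
ee_rot: [-0.0, 0.646, 0.764, 0.0]
ft_force: [-0.2, 0.1, 1.1]
opening: 0.0
grip_force: 0.3
```

Emit:
send_rows:
  targets:
    - [[0,0,-0.02,0,0,0,0],[0,0,-0.03,0,0,0,0],[0,0,-0.03,0,0,0,0]]

```text
clock: 13.7
tool_pos: [0.4518, 0.0035, 0.0918]
ee_rot: [0.0, 0.646, 0.763, 0.0]
ft_force: [-1.6, 1.5, 4.7]
opening: 0.0001
grip_force: 2.4
```

Emit:
send_rows:
  targets:
    - [[0.06,0.01,-0.008,0,0,0,0],[0.12,0.02,-0.008,0,0,0,0],[0.18,0.03,-0.008,0,0,0,0],[0.18,0.03,-0.008,0,0,0,0]]

```text
clock: 14.2
tool_pos: [0.4611, 0.005, 0.0917]
ee_rot: [0.0, 0.646, 0.763, 0.0]
ft_force: [-2.1, 3.1, 8.0]
opening: -0.0002
grip_force: 3.7
```

Emit:
send_rows:
  targets:
    - [[0.06,0.01,0.0,0,0,0,0],[0.12,0.02,0.0,0,0,0,0],[0.18,0.03,0.0,0,0,0,0],[0.18,0.03,0.0,0,0,0,0]]

```text
clock: 14.7
tool_pos: [0.4702, 0.0065, 0.0916]
ee_rot: [0.0, 0.646, 0.763, 0.0]
ft_force: [-1.2, 2.0, 6.4]
opening: -0.0002
grip_force: 3.4
```

Emit:
send_rows:
  targets:
    - [[0,0,0.5,0,0,0,0],[0,-1,1.5,0,0,0,0],[0,-2,1.5,0,0,0,0],[0,-3,1.5,0,0,0,0],[0,-4,1.5,0,0,0,0],[0,-4,1.5,0,0,0,0]]

```text
clock: 15.45
tool_pos: [0.4692, -0.1965, 0.1654]
ee_rot: [-0.0, 0.647, 0.762, -0.0]
ft_force: [-0.6, 0.7, -0.3]
opening: 0.0002
grip_force: 0.0
```

```bash
python3 read.py now '(0,1,2)'; python3 - <<'E'
from h import *
for n in('scene','top'):
    c=cap(n)
    im=c['image'][150:290,170:340] if n=='scene' else c['image'][120:220,200:340]
    cv2.imwrite(f'pics/c_{n}.png',cv2.resize(im[:,:,::-1],(560,int(560*im.shape[0]/im.shape[1])),interpolation=3))
a=cv2.imread('pics/c_top.png');cv2.imwrite('pics/c1.png',a)
E
```

```text
wheel 1 {'scene': (np.float64(0.7034063048106355), np.float64(3.119999999999997), (1, 1), 0.005, 0.0045), 'top': (np.float64(0.7711801975125756), np.float64(3.3599999999999968), (1, 1), 0.005, 0.0045), 'both': (np.float64(0.7086152763668154), np.float64(3.0899999999999967), (1, 1), 0.004, 0.0045)} peaks [(np.float64(3.09), np.float64(0.709)), (np.float64(3.3), np.float64(0.651)), (np.float64(3.24), np.float64(0.645)), (np.float64(3.36), np.float64(0.643))]
wheel 2 {'scene': (np.float64(0.7638251700924417), np.float64(0.9299999999999988), (1, 1), 0.004, 0.0045), 'top': (np.float64(0.774443503364142), np.float64(0.9299999999999988), (1, 1), 0.004, 0.0045), 'both': (np.float64(0.7691343367282919), np.float64(0.9299999999999988), (1, 1), 0.004, 0.0045)} peaks [(np.float64(0.93), np.float64(0.769)), (np.float64(2.01), np.float64(0.48)), (np.float64(2.16), np.float64(0.43)), (np.float64(4.92), np.float64(0.419))]
wheel 3 {'scene': (np.float64(0.7681915159670232), np.float64(2.069999999999998), (1, 1), 0.004, 0.0045), 'top': (np.float64(0.6950250696760669), np.float64(4.439999999999996), (1, 1), 0.005, 0.0045), 'both': (np.float64(0.7096330906475767), np.float64(2.069999999999998), (1, 1), 0.005, 0.0045)} peaks [(np.float64(2.07), np.float64(0.71)), (np.float64(4.35), np.float64(0.634)), (np.float64(4.41), np.float64(0.628)), (np.float64(3.12), np.float64(0.451))]
```

View pics/c1.png

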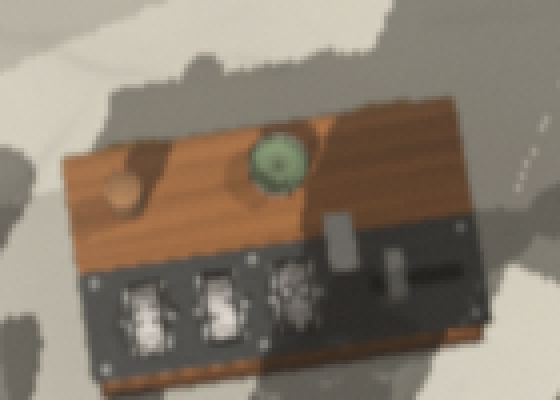

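The crop shows the bolt still locked (knob at (397,272)), the items undisturbed, and wheel 3 now in the arm's shadow. I'll move the arm out of the light and refine the reading with known rim heights and one shared image shift per camera.

Emit:
send_rows:
  targets:
    - [[-1,-1,1,0,0,0,0],[-2,-2,1,0,0,0,0],[-3,-3,1,0,0,0,0],[-4,-4,1,0,0,0,0],[-4.5,-5,1,0,0,0,0],[-5,-6,1,0,0,0,0],[-5,-6,1,0,0,0,0]]

```text
clock: 16.52
tool_pos: [0.2187, -0.495, 0.2159]
ee_rot: [0.0, 0.646, 0.763, -0.0]
ft_force: [0.6, 0.9, -0.2]
opening: 0.0001
grip_force: 0.0
```

```bash
cat > read2.py <<'E'
import warnings;warnings.filterwarnings('ignore')
from read import *
import read
ZT=[.0742,.0698,.0742]
def run2(cs,ims,cen,d=.0045,e=.0045,half=.36):
    o={}
    for n in cs:
        sh=np.arange(-1.5,1.6,.5);S=[]
        for w in range(3):
            ths=np.arange(cen[w]-half,cen[w]+half,.02)
            P=[prep(cs[n],ims[n],YW[w],du,dv-0) for du in sh for dv in sh] if 0 else [prepz(cs[n],ims[n],w,du,dv) for du in sh for dv in sh]
            A,Y,Ja,Jy,Q,_=P[0];V=np.array([q[5] for q in P])
            T=np.array([pat(t,A,Y,Ja,Jy,d,e,(1,1)).ravel() for t in ths]);T-=(T@Q)@Q.T;T/=np.linalg.norm(T,axis=1)[:,None]
            S.append(T@V.T)
        b=np.argmax(sum(s.max(0) for s in S));print(n,'shift',[(du,dv) for du in sh for dv in sh][b],[(round(cen[w]-half+.02*S[w][:,b].argmax(),2),round(S[w][:,b].max(),2)) for w in range(3)])
def prepz(c,im,w,du,dv):
    W0=read.W
    try:
        read.W=lambda q:W0((q[0],q[1],q[2]-.073+ZT[w]));return prep(c,im,YW[w],du,dv)
    finally: read.W=W0
cs={};now={}
for n in('scene','top'):
    L=[viewer.capture(n) for _ in range(3)];cs[n]=L[0];now[n]=np.mean([l['image'] for l in L],0)
np.savez('now.npz',**now)
print('start');run2(cs,dict(np.load('ims.npz')),(2.1,3.0,3.45))
print('now');run2(cs,now,(3.14,1.0,4.25))
E
python3 read2.py
```

```text
start
scene shift (np.float64(-1.0), np.float64(-0.5)) [(np.float64(2.06), np.float64(0.82)), (np.float64(2.96), np.float64(0.74)), (np.float64(3.43), np.float64(0.78))]
top shift (np.float64(-0.5), np.float64(-1.0)) [(np.float64(2.08), np.float64(0.78)), (np.float64(2.94), np.float64(0.78)), (np.float64(3.41), np.float64(0.79))]
now
scene shift (np.float64(-0.5), np.float64(-0.5)) [(np.float64(3.18), np.float64(0.65)), (np.float64(0.94), np.float64(0.78)), (np.float64(4.25), np.float64(0.6))]
top shift (np.float64(0.0), np.float64(1.5)) [(np.float64(3.4), np.float64(0.76)), (np.float64(1.16), np.float64(0.74)), (np.float64(4.45), np.float64(0.78))]
```

```bash
cat > read3.py <<'E'
import warnings;warnings.filterwarnings('ignore')
from read import *
import read
ZT=[.0742,.0698,.0742]
W0=read.W
def joint(cs,eps,half=.3):
    # eps: list of (ims,cen)
    for n in cs:
        sh=np.arange(-1.5,1.6,.25);G=[(a,b) for a in sh for b in sh]
        best=None
        for d in(.004,.0045,.005):
            S=[]
            for ims,cen in eps:
                for w in range(3):
                    read.W=lambda q:W0((q[0],q[1],q[2]-.073+ZT[w]))
                    ths=np.arange(cen[w]-half,cen[w]+half,.02)
                    P=[prep(cs[n],ims[n],YW[w],*g) for g in G];A,Y,Ja,Jy,Q,_=P[0];V=np.array([q[5] for q in P])
                    T=np.array([pat(t,A,Y,Ja,Jy,d,.0045,(1,1)).ravel() for t in ths]);T-=(T@Q)@Q.T;T/=np.linalg.norm(T,axis=1)[:,None]
                    S.append((ths,T@V.T))
            tot=sum(s.max(0) for _,s in S);b=tot.argmax()
            if best is None or tot[b]>best[0]:best=(tot[b],d,G[b],[(round(float(t[s[:,b].argmax()]),2),round(float(s[:,b].max()),2)) for t,s in S])
        print(n,best)
    read.W=W0
if __name__=='__main__':
    cs={n:viewer.capture(n) for n in('scene','top')}
    E=[(dict(np.load('ims.npz')),(2.1,3.0,3.45)),(dict(np.load('now.npz')),(3.14,1.0,4.25))]
    if len(sys.argv)>1: E.append(({n:cs[n]['image'] for n in cs},(3.14,1.05,4.2)))
    joint(cs,E)
E
time python3 read3.py
```

```text
scene (np.float64(4.350244789735125), 0.0045, (np.float64(-0.5), np.float64(-0.5)), [(2.12, 0.83), (3.0, 0.74), (3.45, 0.76), (3.18, 0.65), (0.94, 0.78), (4.25, 0.6)])
top (np.float64(4.690281786626818), 0.004, (np.float64(-0.25), np.float64(-0.5)), [(2.14, 0.84), (3.0, 0.76), (3.47, 0.78), (3.16, 0.77), (0.96, 0.79), (4.25, 0.75)])
real	3m44.473s
user	4m2.831s
sys	0m21.709s
```

Both cameras now agree on 3.17, 0.95 and 4.25 rad. Small corrections remain: wheel 3 by about −1.5 mm and wheel 2 by about +2.4 mm.

Emit:
send_rows:
  targets:
    - [[0.6,1.2,0,0,0,0,0],[1.1,2.4,0,0,0,0,0],[1.7,3.6,0,0,0,0,0],[2.3,4.8,0,0,0,0,0],[2.9,6.0,-0.3,0,0,0,0],[3.5,7.2,-0.6,0,0,0,0],[4.1,8.4,-1.0,0,0,0,0],[4.6,9.5,-1.5,0,0,0,0],[4.85,10.0,-2.0,0,0,0,0],[4.85,10.0,-2.0,0,0,0,0]]

```text
clock: 18.18
tool_pos: [0.4616, 0.0097, 0.1141]
ee_rot: [-0.001, 0.644, 0.765, -0.001]
ft_force: [-0.2, -0.8, -0.2]
opening: 0.0003
grip_force: 0.0
```

Emit:
send_rows:
  targets:
    - [[0,0,-0.2,0,0,0,0],[0,0,-0.3,0,0,0,0],[0,0,-0.3,0,0,0,0]]

```text
clock: 18.55
tool_pos: [0.4619, 0.0054, 0.1013]
ee_rot: [0.0, 0.647, 0.763, 0.0]
ft_force: [0.2, 0.1, -0.4]
opening: -0.0001
grip_force: 0.0
```

Descend to about 0.0917, where wheel 3 gave about 7 N.

Emit:
send_rows:
  targets:
    - [[0,0,-0.1,0,0,0,0],[0,0,-0.14,0,0,0,0],[0,0,-0.16,0,0,0,0],[0,0,-0.16,0,0,0,0]]

```text
clock: 19.05
tool_pos: [0.4622, 0.0062, 0.0933]
ee_rot: [0.0, 0.646, 0.763, -0.0]
ft_force: [0.1, -1.1, 1.6]
opening: -0.0002
grip_force: 0.8
```

Emit:
send_rows:
  targets:
    - [[0,0,-0.02,0,0,0,0],[0,0,-0.02,0,0,0,0]]

```text
clock: 19.3
tool_pos: [0.4622, 0.0063, 0.0924]
ee_rot: [0.0, 0.646, 0.763, 0.0]
ft_force: [-3.0, -2.3, 5.4]
opening: -0.0001
grip_force: 2.4
```

Emit:
send_rows:
  targets:
    - [[-0.015,-0.003,-0.005,0,0,0,0],[-0.03,-0.005,-0.005,0,0,0,0],[-0.03,-0.005,-0.005,0,0,0,0]]

```text
clock: 19.68
tool_pos: [0.4611, 0.0061, 0.0922]
ee_rot: [0.001, 0.646, 0.763, 0.0]
ft_force: [2.4, -1.7, 5.0]
opening: 0.0004
grip_force: 2.6
```

Emit:
send_rows:
  targets:
    - [[0,0,0.2,0,0,0,0],[-0.1,0.4,0.25,0,0,0,0],[-0.19,0.87,0.15,0,0,0,0],[-0.19,0.87,0,0,0,0,0],[-0.19,0.87,-0.05,0,0,0,0],[-0.19,0.87,-0.07,0,0,0,0],[-0.19,0.87,-0.07,0,0,0,0]]

```text
clock: 20.55
tool_pos: [0.4511, 0.0493, 0.0885]
ee_rot: [-0.0, 0.646, 0.763, -0.0]
ft_force: [-1.6, 0.6, 2.5]
opening: 0.0
grip_force: 1.2
```

Emit:
send_rows:
  targets:
    - [[0,0,-0.02,0,0,0,0],[0,0,-0.025,0,0,0,0],[0,0,-0.025,0,0,0,0]]

```text
clock: 20.92
tool_pos: [0.4515, 0.0494, 0.0876]
ee_rot: [0.0, 0.646, 0.763, 0.0]
ft_force: [-2.2, -0.2, 6.3]
opening: -0.0
grip_force: 2.9
```

Emit:
send_rows:
  targets:
    - [[0.025,0.004,0,0,0,0,0],[0.053,0.009,0,0,0,0,0],[0.053,0.009,0,0,0,0,0]]

```text
clock: 21.3
tool_pos: [0.4543, 0.0498, 0.0876]
ee_rot: [0.001, 0.646, 0.763, 0.0]
ft_force: [-1.7, -0.8, 5.7]
opening: 0.0002
grip_force: 2.9
```

Emit:
send_rows:
  targets:
    - [[0,0,0.5,0,0,0,0],[0,0,1.0,0,0,0,0],[0,0,1.0,0,0,0,0]]

```text
clock: 21.68
tool_pos: [0.4549, 0.05, 0.1387]
ee_rot: [0.001, 0.646, 0.763, 0.001]
ft_force: [0.2, 0.1, -0.1]
opening: -0.0001
grip_force: 0.0
```

```bash
python3 - <<'E'
from h import *
p=np.load('p.npy');c=viewer.capture('top');im=np.load('now.npz')['top']
w=atz(c,299.2+.25,188+.5,.094);d=w[:2]-p[:2];a=p[2];print(w,np.cos(a)*d[0]+np.sin(a)*d[1],-np.sin(a)*d[0]+np.cos(a)*d[1])
g=cv2.cvtColor(im.astype(np.float32),cv2.COLOR_RGB2GRAY);print(g[178:200,290:312].astype(int))
E
```

```text
[ 0.46981188 -0.05692414  0.094     ] -0.03847471624619602 -0.06881884476331768
[[ 80  80  77  75  74  74  74  71  59  52  52  51  51  51  52  53  53  53
   53  53  53  54]
 [ 74  73  73  73  73  73  74  71  57  51  51  53  52  52  53  53  53  52
   53  54  53  54]
 [ 74  74  74  75  74  75  75  71  57  53  52  53  52  52  53  52  53  52
   53  53  52  53]
 [ 76  74  75  75  76  77  80  76  65  60  55  52  52  52  52  52  52  51
   52  52  52  52]
 [ 75  74  75  75  74  82 100  94  84  79  67  54  51  51  52  52  52  52
   52  53  52  52]
 [ 74  73  74  73  72  87 115 108  98  93  76  57  50  51  51  52  53  52
   52  52  52  52]
 [ 77  72  73  73  72  82 105 103 100  97  83  61  52  52  52  52  52  52
   52  52  52  51]
 [ 84  73  73  74  73  72  84  95  99 100  90  64  53  51  51  51  51  50
   51  50  50  47]
 [ 84  70  71  71  71  65  74  92 100 101  96  67  51  49  48  47  46  45
   44  44  42  40]
 [ 74  67  66  67  64  58  69  90  98 101  95  67  48  43  41  40  39  37
   37  37  37  36]
 [ 67  65  60  56  51  48  63  86  98 102  96  68  43  36  36  36  35  36
   34  35  35  3
[... 326 characters left out ...]
1  92  64  51  50  51  51  51
   51  52  53  53]
 [ 65  63  55  45  43  45  50  68  88  92  89  80  61  51  52  52  52  53
   53  52  52  53]
 [ 64  57  49  44  45  48  51  62  74  74  70  65  55  52  51  52  52  52
   52  53  52  53]
 [ 64  54  46  44  46  50  52  56  60  59  57  55  53  52  51  52  52  52
   51  52  53  52]
 [ 62  51  45  44  46  50  51  52  51  51  52  51  51  51  51  52  52  52
   52  52  52  52]
 [ 57  47  45  45  47  50  52  51  51  51  51  51  51  52  51  52  52  53
   52  52  52  51]
 [ 51  46  47  48  49  51  51  51  51  51  52  52  51  51  51  52  52  51
   52  51  51  52]
 [ 49  49  50  50  50  51  51  51  50  50  51  51  51  51  51  51  51  52
   52  51  52  51]]
```

Emit:
send_rows:
  targets:
    - [[0.1,-0.8,0,0,0,0,0],[0.23,-1.69,0,0,0,0,0],[0.23,-1.69,0,0,0,0,0],[0.23,-1.69,-0.4,0,0,0,0],[0.23,-1.69,-0.79,0,0,0,0],[0.23,-1.69,-0.79,0,0,0,0]]

```text
clock: 22.48
tool_pos: [0.464, -0.0338, 0.0955]
ee_rot: [-0.001, 0.646, 0.764, -0.001]
ft_force: [0.3, -0.4, 0.2]
opening: -0.0
grip_force: 0.0
```

Emit:
send_rows:
  targets:
    - [[0.01,-0.06,0,0,0,0,0],[0.02,-0.12,0,0,0,0,0],[0.02,-0.12,0,0,0,0,0]]

```text
clock: 22.85
tool_pos: [0.4666, -0.0406, 0.0981]
ee_rot: [0.0, 0.646, 0.763, 0.0]
ft_force: [0.4, 0.4, -0.4]
opening: 0.0003
grip_force: 0.0
```

Emit:
send_rows:
  targets:
    - [[0.003,-0.02,0,0,0,0,0],[0.007,-0.04,0,0,0,0,0],[0.007,-0.04,0,0,0,0,0]]

```text
clock: 23.22
tool_pos: [0.4667, -0.0425, 0.0977]
ee_rot: [0.0, 0.646, 0.763, 0.0]
ft_force: [0.9, 0.9, 1.0]
opening: 0.0
grip_force: 0.4
```

Emit:
send_rows:
  targets:
    - [[0.003,-0.02,0,0,0,0,0],[0.007,-0.04,0,0,0,0,0],[0.007,-0.04,0,0,0,0,0]]

```text
clock: 23.6
tool_pos: [0.467, -0.0445, 0.0976]
ee_rot: [0.0, 0.646, 0.763, -0.0]
ft_force: [0.6, 0.7, 0.1]
opening: 0.0
grip_force: 0.4
```

Light force near 1 N; continue in 2 mm steps.

Emit:
send_rows:
  targets:
    - [[0.003,-0.02,0,0,0,0,0],[0.007,-0.04,0,0,0,0,0],[0.007,-0.04,0,0,0,0,0]]

```text
clock: 23.98
tool_pos: [0.4673, -0.0465, 0.0975]
ee_rot: [-0.0, 0.646, 0.763, -0.0]
ft_force: [0.5, 0.5, 0.2]
opening: 0.0
grip_force: 0.4
```

Emit:
send_rows:
  targets:
    - [[0.003,-0.02,0,0,0,0,0],[0.007,-0.04,0,0,0,0,0],[0.007,-0.04,0,0,0,0,0]]

```text
clock: 24.35
tool_pos: [0.4677, -0.0485, 0.0975]
ee_rot: [0.0, 0.646, 0.763, -0.0]
ft_force: [0.6, 0.6, 1.1]
opening: 0.0003
grip_force: 0.4
```

Emit:
send_rows:
  targets:
    - [[0.003,-0.02,0,0,0,0,0],[0.007,-0.04,0,0,0,0,0],[0.007,-0.04,0,0,0,0,0]]

```text
clock: 24.72
tool_pos: [0.468, -0.0505, 0.0976]
ee_rot: [0.0, 0.646, 0.763, -0.0]
ft_force: [0.6, 1.2, -0.5]
opening: -0.0002
grip_force: 0.4
```

Emit:
send_rows:
  targets:
    - [[0.003,-0.02,0,0,0,0,0],[0.007,-0.04,0,0,0,0,0],[0.007,-0.04,0,0,0,0,0]]

```text
clock: 25.1
tool_pos: [0.4684, -0.0525, 0.0975]
ee_rot: [-0.0, 0.646, 0.763, -0.0]
ft_force: [-0.0, 0.9, -0.5]
opening: 0.0003
grip_force: 0.4
```

```bash
python3 - <<'E'
from h import *
im=np.vstack([cv2.resize(cap(n)['image'][a:b,c:d,::-1],(600,290),interpolation=3) for n,a,b,c,d in(('scene',150,208,230,350),('top',160,218,230,350))])
cv2.imwrite('pics/k1.png',im)
E
```

```text
(no output)
```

View pics/k1.png

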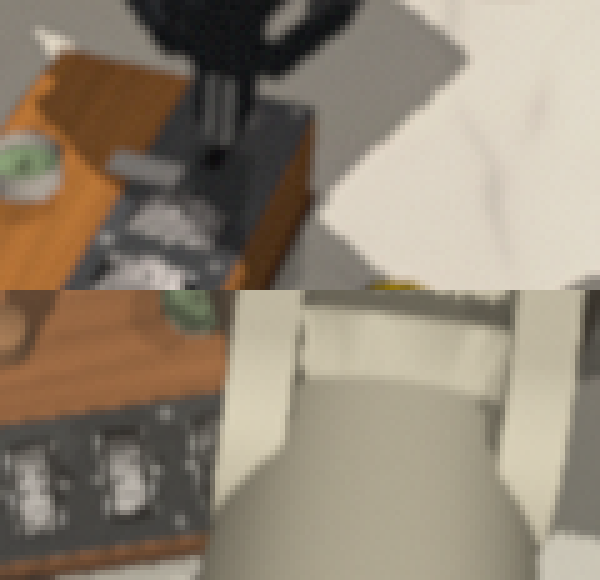

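The picture shows the finger at the knob's slot, hiding the knob. It has advanced about 11 mm past first contact with only about 1 N, so the teeth are clear. I'll continue to the stop.

Emit:
send_rows:
  targets:
    - [[0.01,-0.06,0,0,0,0,0],[0.02,-0.12,0,0,0,0,0],[0.03,-0.18,0,0,0,0,0],[0.04,-0.24,0,0,0,0,0],[0.04,-0.24,0,0,0,0,0]]

```text
clock: 25.82
tool_pos: [0.4705, -0.0648, 0.0976]
ee_rot: [0.0, 0.646, 0.763, -0.0]
ft_force: [-1.1, -0.2, 0.3]
opening: 0.0
grip_force: 0.0
```

Emit:
send_rows:
  targets:
    - [[0.003,-0.02,0,0,0,0,0],[0.007,-0.04,0,0,0,0,0],[0.007,-0.04,0,0,0,0,0]]

```text
clock: 26.2
tool_pos: [0.4708, -0.0665, 0.0976]
ee_rot: [0.0, 0.646, 0.763, 0.0]
ft_force: [0.2, 1.8, 0.6]
opening: -0.0002
grip_force: 0.4
```

Emit:
send_rows:
  targets:
    - [[0.003,-0.02,0,0,0,0,0],[0.007,-0.04,0,0,0,0,0],[0.007,-0.04,0,0,0,0,0]]

```text
clock: 26.58
tool_pos: [0.4712, -0.0685, 0.0976]
ee_rot: [0.0, 0.646, 0.763, -0.0]
ft_force: [0.1, 0.7, 0.3]
opening: -0.0002
grip_force: 0.4
```

Emit:
send_rows:
  targets:
    - [[0.003,-0.02,0,0,0,0,0],[0.005,-0.03,0,0,0,0,0],[0.005,-0.03,0,0,0,0,0]]

```text
clock: 26.95
tool_pos: [0.4714, -0.07, 0.0976]
ee_rot: [0.0, 0.646, 0.763, -0.0]
ft_force: [0.7, 1.4, 0.9]
opening: 0.0002
grip_force: 0.5
```

Emit:
send_rows:
  targets:
    - [[0.003,-0.02,0,0,0,0,0],[0.003,-0.02,0,0,0,0,0]]

```text
clock: 27.2
tool_pos: [0.4715, -0.0703, 0.0977]
ee_rot: [-0.001, 0.646, 0.764, 0.001]
ft_force: [-0.6, 4.3, 1.5]
opening: 0.0006
grip_force: 2.9
```

Force rises at the expected stop, 29–30 mm after first contact. I'll back off, retreat and check.

Emit:
send_rows:
  targets:
    - [[-0.02,0.12,0,0,0,0,0],[-0.02,0.2,0.6,0,0,0,0],[-0.02,0.2,1.6,0,0,0,0],[-1,-0.8,2.2,0,0,0,0],[-2,-2,2.2,0,0,0,0],[-3,-3.2,2.2,0,0,0,0],[-4,-4.4,2.2,0,0,0,0],[-4.6,-5.6,2.2,0,0,0,0],[-5,-6.8,2.2,0,0,0,0],[-5,-6.8,2.2,0,0,0,0]]

```text
clock: 28.45
tool_pos: [0.2202, -0.4123, 0.2079]
ee_rot: [0.0, 0.646, 0.763, -0.0]
ft_force: [1.5, 0.3, 0.9]
opening: -0.0
grip_force: 0.0
```

Emit:
send_rows:
  targets:
    - [[0,-1,0,0,0,0,0],[0,-1.5,0,0,0,0,0],[0,-1.5,0,0,0,0,0]]

```text
clock: 28.82
tool_pos: [0.2213, -0.4866, 0.2066]
ee_rot: [-0.001, 0.647, 0.763, 0.0]
ft_force: [-1.0, 0.4, -0.7]
opening: -0.0002
grip_force: 0.0
```

```bash
python3 - <<'E'
from h import *
im=np.hstack([cv2.resize(cap(n)['image'][a:b,c:d,::-1],(390,390),interpolation=3) for n,a,b,c,d in(('scene',155,265,190,300),('top',120,235,210,325))])
cv2.imwrite('pics/k2.png',im);s=telemetry.observe();print(s['clock'],s['tool_pos'],s['ft_force'])
E
timeout 400 python3 read3.py now
```

```text
28.925 [ 0.22160945 -0.48508529  0.20729101] [0.18784957 0.34939761 0.07416646]
scene (np.float64(6.2193249380341955), 0.0045, (np.float64(-1.25), np.float64(-0.75)), [(2.04, 0.84), (2.94, 0.72), (3.39, 0.78), (3.1, 0.72), (0.88, 0.77), (4.17, 0.5), (3.1, 0.73), (1.01, 0.67), (4.1, 0.49)])
top (np.float64(6.919786387476083), 0.004, (np.float64(-0.25), np.float64(-0.5)), [(2.14, 0.84), (3.0, 0.76), (3.47, 0.78), (3.16, 0.77), (0.96, 0.79), (4.25, 0.75), (3.16, 0.77), (1.07, 0.77), (4.2, 0.69)])
```

View pics/k2.png

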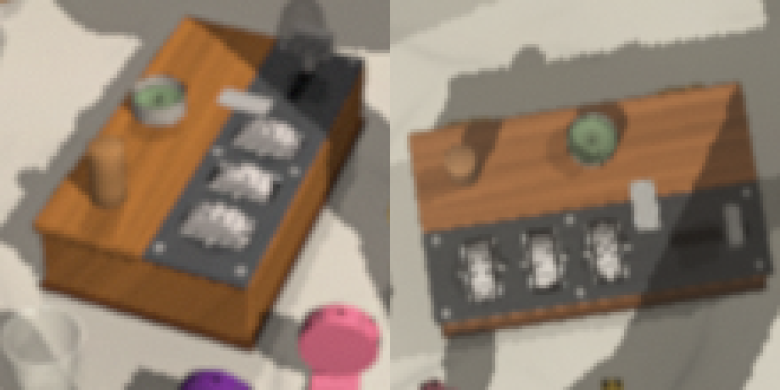

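The picture shows the knob at the right end of its slot, at (733,225). The cork, tea light and glass are unmoved, and the wheels read 3.16, 1.07 and 4.20 rad, which is 4-2-5.

```bash
python3 -c "
from bench import bot;print(bot.finish_job())"
```

```text
the job is handed in; nothing more can be done
None
```

I set the wheels to 4-2-5 and slid the bolt open to its stop. The last pictures show the wheels still reading the code and the things on and beside the chest in place. I handed the job in at about 29 s, and the hand-in call gave no verdict.

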